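# Square up a stack of acrylic blanks in its case and close the lid

## Robot

A 6-joint arm with a two-finger parallel gripper is mounted at the origin on the work surface. World frame = base frame: x ahead of the robot, y to its left, z up, the work surface at z = 0. Lengths are in mm, angles in rad, forces in N, time in s.
With the tool pointing down it reaches from about 400 to 925 mm from the base axis. Payload 12.5 kg.
Tool frame: the origin (TCP) lies midway between the tips of the shut fingers; the grasp point (between the pads) lies 19 mm behind it; z points along the fingers, y is the line along which they close (so a half turn about z gives the same grasp; the last joint's range is limited). The gripper opens to 95 mm and grips with 3 to 60 N. Pads are 20 mm wide; open, the fingers measure 119 mm over their backs; the gripper's body (75 mm by 180 mm) begins 59 mm behind the grasp point.
Start: joints at [1.153, 0.491, 1.559, -0, 1.092, -0.106], TCP at [191.716, 594.888, 214.661] pointing down, gripper open.
Joint ranges: [-3.1, 3.1], [-0.84, 2.19], [0.05, 2.79], [-1.13, 4.28], [0.06, 2.93], [-2.69, 2.69]. Speed limits (rad/s): [2.22, 2.22, 2.79, 3.14, 3.14, 3.14].

## Interface

Orientations are given as [roll, pitch, yaw] about the fixed x, y, z axes, in that order (R = Rz(yaw) Ry(pitch) Rx(roll)).
In Python, from cell import env gives the robot as it stands.
- The arm moves only by the tool carry_out, never from a script. Its argument "series" is a list of rows, each a list of 4 numbers: the shift along the world's x, y, z normalised to -1 to 1, where 1 is 5 cm, then the turn about the world's z normalised to -1 to 1, where 1 is 6 degrees. In form: [[x, y, z, turn], ...]. A call has exactly 5 rows; each row shifts and turns the commanded pose from where the row before left it; what a row does not reach is not made up. A row lasts 1/10 s, in which the tool goes at most 50 mm and 8.59 degrees, less where a joint would pass 70% of its speed; a pose out of reach is approached as far as the arm can. A call with a number of a shift or a turn outside -1 to 1 is refused whole. A call with a gripper value outside its range is refused whole. "fingers" is the closure, from -1 (fully open) to 1 (shut), set as the call begins (left out, the last holds). The fingers move at their own pace and stop on an object; the grip force is fixed at half the most. Time passes only in rows, so rows that do not move let the fingers close, or fill a call up. It gives the time, the measured TCP pose, the force, the opening and the grip force at its end, in the units of the state.
- env.state(): the state, without advancing time (a new reading comes with each control period).
- env.read_camera(name): name is "scene" or "top" or "wrist"; returns the picture (384x512x3 uint8, red, green, blue); there is no depth.
- env.calibration(name): a dict with "K" (3x3 intrinsics, pixels), "pose" (4x4, takes a point from camera to world coordinates). Camera axes: x right, y down, z forward; pixel columns grow to the right and rows downward; lengths in mm; the calibration is good to about 2 mm. The wrist camera is an equidistant fisheye: a pixel r from the principal point sees the ray r / f radians off the axis. A picture is of the moment at which its call begins: read the wrist's pose just before it. calibration takes no time and is no camera call; for the wrist camera it gives the pose at the moment of the call.
- env.job_done(): hands the job in; it is judged then, once.
Trained networks look in the newest picture that a camera, given by its name, has taken for a name from the list of things; names that differ only in an ending like _2 or _b are one class to them, and where a whole thing is asked for, a point or a joint stands for the part that bears it (a point fixed in the world has none). Each returns a list of dicts, best first, with "conf" (0 to 1); they miss things now and then, are a little off and sometimes report something else, mostly with a low value. They report only what shows in the picture. A call takes as long as a camera call. They do not tell look-alikes from the thing itself.
- env.look_for(camera, label): "position" ([row, column] as shares, 0 to 1, of the picture: columns of its width, rows of its height, amid what is visible of it).
The state is a dict: "t": time; "joints": joint angles; "qvel": joint speeds; "tau": joint torques, N m; "eef_pos": TCP position; "tcp_rot": TCP orientation; "ft_force": force on the tool from outside, world axes, zero at the start; "moment": the same for the moment, N m; "opening": opening from 0.0 (shut) to 1.0 (fully open); "grip_force": force on a finger pad.
Only numpy, scipy, OpenCV 4.12 (cv2) and the standard library are available. Lean on these libraries where they do the work, as an engineer would, in place of code of your own. Each camera call takes 0.05 s, during which the arm holds its last target. There are 200 camera calls.

## Task

The four white acrylic blanks lie askew in their open wooden case: tap the edges of the stack gently, never pressing hard, until all four blanks are flush with one another and sit fully home against both the back stop and the side stop. Then lower the case's hinged lid gently over the stack until it is fully shut, without letting it slam, and leave the other things on the bench alone.

Things in the scene. Friction and masses are not known exactly. Their poses are not given: they have to be found in the camera images.
- case: wooden case fixed to the bench: a board 20 mm thick with a back stop (at +x) and an adjustable side stop (at +y) on it. Sides -x and -y are open: the board ends at x = -50, y = -37 mm, so the blanks overhang it. Origin on the bench, z up. Blanks lie at z = 20 to 44 mm, both stops rise to 48 mm. Squared stack's centre: x = 0, y = s (see joint lid).
- back_stop (a point): middle of the back stop's inner face at board height, in the case frame at (+60, 0, 20) mm. The face is the plane case x = +60 mm, spanning y -37 to +30 mm; the stop is 12 mm thick. The blanks' far short (90 mm) edges belong against it.
- lid (a joint): lid angle, rad: 0 shut, 1.57 upright, 2.45 at most (leaning back); starts open, stays where left, 2 to 4 N at its free edge moves it. The lid rides on the side stop, whose inner face is the plane case y = 45 mm + s (x -50 to +60, 12 mm thick). s lies between -14 and +5 mm, was set by hand, stays fixed and is not measured: feel for the stop. Hinge axis: along x, at y = 52 mm + s, z = 49 mm.
- lid_shut (a point): point of the case where the lid's underside lies when shut, fixed to the case at (0, 0, 49) mm. The lid is a wooden panel, x -63 to +73 mm, 6 mm thick, free edge 104 mm from its hinge; a 4 mm lip along that edge hangs 23 mm below the panel when shut, 3 mm outside the home blanks' -y edges, so it shuts only over a stack that is home.
- blank1: flat opaque white acrylic blank 120 (x) x 90 (y) x 6 mm, about 78 g, number 1 counted from the bottom in the stack of four equal blanks; origin: centre of its underside, 20 mm above the bench. Starts askew, off both stops. Squared up, its origin lies at case x = 0, y = s, axes parallel to the case's.
- blank2: flat opaque white acrylic blank 120 (x) x 90 (y) x 6 mm, about 78 g, number 2 counted from the bottom in the stack of four equal blanks; origin: centre of its underside, 26 mm above the bench. Starts askew, off both stops. Squared up, its origin lies at case x = 0, y = s, axes parallel to the case's.
- blank3: flat opaque white acrylic blank 120 (x) x 90 (y) x 6 mm, about 78 g, number 3 counted from the bottom in the stack of four equal blanks; origin: centre of its underside, 32 mm above the bench. Starts askew, off both stops. Squared up, its origin lies at case x = 0, y = s, axes parallel to the case's.
- blank4: flat opaque white acrylic blank 120 (x) x 90 (y) x 6 mm, about 78 g, number 4 counted from the bottom in the stack of four equal blanks; origin: centre of its underside, 38 mm above the bench. Starts askew, off both stops. Squared up, its origin lies at case x = 0, y = s, axes parallel to the case's.
- offcut: single smaller white acrylic plate 80 x 60 x 6 mm lying flat beyond the case's -y side; origin: centre of its underside. Bystander.
- tin: round tin 71 mm across, 46 mm high, standing beyond the back stop; origin: centre of its underside. Bystander.
- screwdriver: screwdriver lying on the bench on the lid's side of the case, about 0.2 m long along its x; bystander.
- hammer: hammer lying on the bench well to the right; bystander.
- cup: steel cup 72 mm across and 85 mm high holding upright hand tools (165 mm high in all), far right; origin: centre of its underside. Bystander.
- parts_tray: low steel tray 120 x 90 x 25 mm with four compartments, near the robot on the right; bystander.
Not all that is in view belongs to the job. Leave any green or turquoise look-alike of the blank3 alone.

How it is judged:
By the outcome, as a careful person would: the job done as asked, in the order asked, and still so for the second after the job is handed in, with the robot touching nothing.
It also fails if it takes over 72 s, if anything falls off the work surface, if the arm or the gripper's body presses on something with over 40 N, if the wrist force passes 120 N, or if a joint passes its speed limit or range.

## Working session

There is one attempt and no reset: what is moved stays moved. The work goes in short steps, Python scripts to look and compute and a tool call to move; the robot and the scene stay as the last step left them, time stands still between calls to the robot, and variables do not carry over. Pictures are saved under pics/ and viewed, at most 10 in all, crops included, and the job is handed in when it is done.

Besides the shell and the picture viewer there is one more tool, called after "Request:" by a JSON object that holds its "api" and its "payload". carry_out: Moves the arm, as the interface text tells. Its arguments: {"type":"object","properties":{"series":{"type":"array","items":{"type":"array","items":{"type":"number","minimum":-1,"maximum":1}}},"fingers":{"type":"number"}},"required":["series"]}

```bash
mkdir -p pics; python3 - <<'E'
from cell import env
import cv2,numpy as np
for n in("scene","top"):
    im=env.read_camera(n); cv2.imwrite(f"pics/{n}0.png",cv2.resize(im[:,:,::-1],(800,600),interpolation=cv2.INTER_CUBIC)); np.save(n,im)
    c=env.calibration(n);print(n,np.round(c["K"],1).tolist(),np.round(c["pose"],3).tolist())
    for l in("case","back_stop","lid","blank4","offcut","tin","lid_shut"):
        print(l,[(np.round(np.array(d["position"])*[384,512],0).tolist(),round(d["conf"],2)) for d in env.look_for(n,l)[:3]])
s=env.state();print(s)
E
```

```text
scene [[490.4, 0.0, 256.3], [0.0, 490.4, 193.3], [0.0, 0.0, 1.0]] [[0.835, 0.433, -0.339, 955.16], [0.55, -0.661, 0.51, -797.422], [-0.003, -0.612, -0.791, 1127.943], [0.0, 0.0, 0.0, 1.0]]
case [([213.0, 304.0], 0.66), ([316.0, 247.0], 0.35)]
back_stop [([215.0, 303.0], 0.93)]
lid [([170.0, 309.0], 0.57)]
blank4 [([197.0, 278.0], 0.91), ([208.0, 204.0], 0.88), ([156.0, 246.0], 0.76)]
offcut [([261.0, 244.0], 0.69), ([198.0, 278.0], 0.36)]
tin [([236.0, 326.0], 0.57)]
lid_shut [([213.0, 304.0], 0.81), ([301.0, 152.0], 0.67)]
top [[454.4, 0.0, 258.0], [0.0, 454.4, 202.0], [0.0, 0.0, 1.0]] [[-0.03, -0.998, 0.056, 400.436], [-1.0, 0.03, 0.006, -84.591], [-0.008, -0.056, -0.998, 1536.46], [0.0, 0.0, 0.0, 1.0]]
case [([160.0, 249.0], 0.9), ([180.0, 310.0], 0.52)]
back_stop [([166.0, 247.0], 0.64)]
lid [([171.0, 228.0], 0.69)]
blank4 [([186.0, 262.0], 0.95), ([232.0, 294.0], 0.92), ([239.0, 228.0], 0.68)]
offcut [([181.0, 312.0], 0.71)]
tin [([136.0, 261.0], 0.74), ([137.0, 366.0], 0.21)]
lid_shut [([160.0, 249.0], 0.82)]
{'t': 0.8, 'joints': array([ 1.15336241e+00,  4.90874604e-01,  1.55890569e+00,  9.39002563e-06,
        1.09170760e+00, -1.05628331e-01]), 'qvel': array([ 1.11577428e-04, -3.08541358e-03, -8.70264131e-04,  2.85518098e-05,
       -7.10159898e-04,  4.39052809e-04]), 'tau': array([-2.19868147e-03, -6.12416768e+01, -2.58431554e+01,  6.92265155e-02,
        4.44339181e-02,  3.66577876e-05]), 'eef_pos': array([191.73412299, 594.87682827, 214.67476296]), 'tcp_rot': array([3.14148760e+00, 2.75769759e-06, 2.82978274e+00]), 'ft_force': array([ 0.50912706,  0.40266114, -0.47855538]), 'moment': array([-0.01723603,  0.03726143,  0.00691002]), 'grip_force': 0.0, 'opening': 1.0014200599259306}
```

View pics/scene0.png

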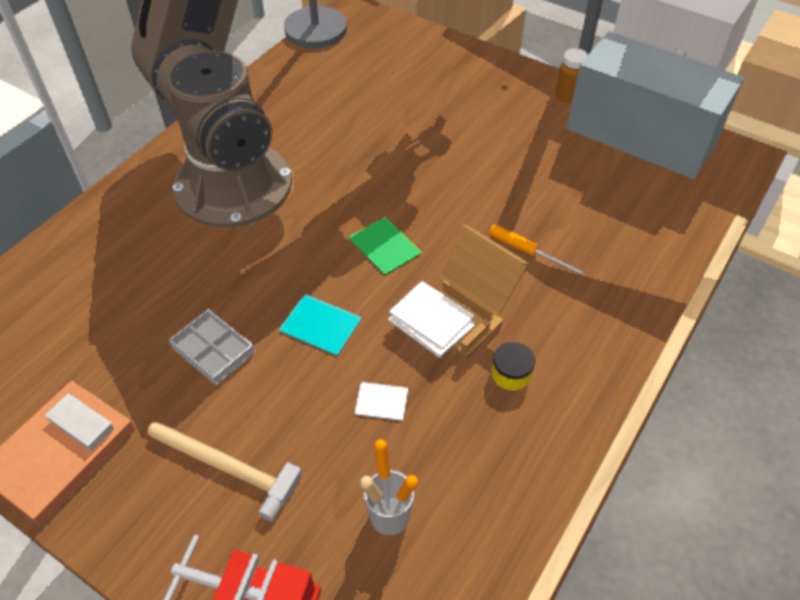

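```bash
python3 - <<'E'
import cv2,numpy as np
im=np.load("top.npy")[:,:,::-1]
c=im[105:265,190:350]
cv2.imwrite("pics/topc.png",cv2.resize(c,(600,600),interpolation=cv2.INTER_CUBIC))
E
```

```text
(no output)
```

View pics/topc.png

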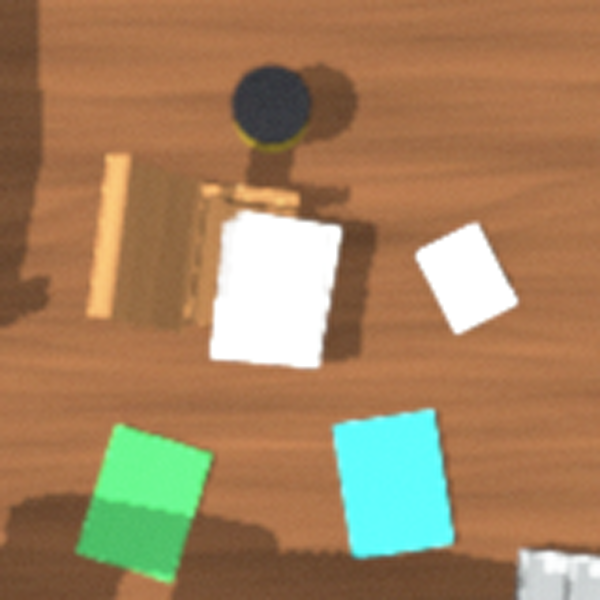

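The white stack in the case is at top px (263,182), or crop (275,290). The look-alikes are the offcut (white, crop 467,278), the green plate (crop 145,503) and the turquoise plate (crop 394,485). The case has the back stop at the top (+x) and the lid leaning back to the left (+y), so I choose the stack in the case. Next I move over it for a wrist view.

Request:
{"api": "carry_out", "payload": {"series": [[0.4,-0.9,0.12,0.4],[0.4,-0.9,0.12,0.4],[0.4,-0.9,0.12,0.4],[0.4,-0.9,0.12,0.2],[0.4,-0.9,0.12,0.2]], "fingers": 0.1}}

```text
t: 1.3
eef_pos: [292.1, 368.1, 245.0]
tcp_rot: [3.141, 0.0, 2.999]
ft_force: [1.1, -0.2, -0.5]
opening: 0.635
grip_force: 0.0
```

Request:
{"api": "carry_out", "payload": {"series": [[0.4,-0.9,0.12,0],[0.4,-0.9,0.12,0],[0.4,-0.9,0.12,0],[0.4,-0.9,0.12,0],[0.4,-0.9,0.12,0]]}}

```text
t: 1.8
eef_pos: [392.1, 143.0, 275.2]
tcp_rot: [3.141, 0.001, 2.998]
ft_force: [1.0, 1.1, 0.2]
opening: 0.45
grip_force: 0.0
```

Request:
{"api": "carry_out", "payload": {"series": [[0.4,-0.9,0.12,0],[0.4,-0.9,0.12,0],[0.4,-0.9,0.12,0],[0.4,-0.9,0.12,0],[0.4,-0.9,0.12,0]]}}

```text
t: 2.3
eef_pos: [492.1, -82.3, 305.2]
tcp_rot: [3.142, 0.001, 2.997]
ft_force: [0.7, -0.1, 0.7]
opening: 0.448
grip_force: 0.0
```

```bash
python3 - <<'E'
from cell import env
import cv2,numpy as np
c=env.calibration("wrist");im=env.read_camera("wrist");np.savez("w1",im=im,K=c["K"],P=c["pose"])
cv2.imwrite("pics/w1.png",cv2.resize(im[:,:,::-1],(800,600),interpolation=cv2.INTER_CUBIC))
print(np.round(c["K"],1).tolist(),np.round(c["pose"],3).tolist());s=env.state();print(s["t"],s["eef_pos"],s["tcp_rot"],s["opening"],s["ft_force"])
E
```

```text
[[297.3, 0.0, 256.0], [0.0, 297.3, 191.3], [0.0, 0.0, 1.0]] [[0.142, 0.948, 0.283, 412.172], [0.99, -0.137, -0.04, -70.841], [0.001, 0.286, -0.958, 473.918], [0.0, 0.0, 0.0, 1.0]]
2.35 [495.00305974 -87.5626154  305.59082665] [-3.13956297e+00  2.83189202e-03  2.99495391e+00] 0.4501789916490447 [-0.32014536 -2.04471327 -1.25633452]
```

View pics/w1.png

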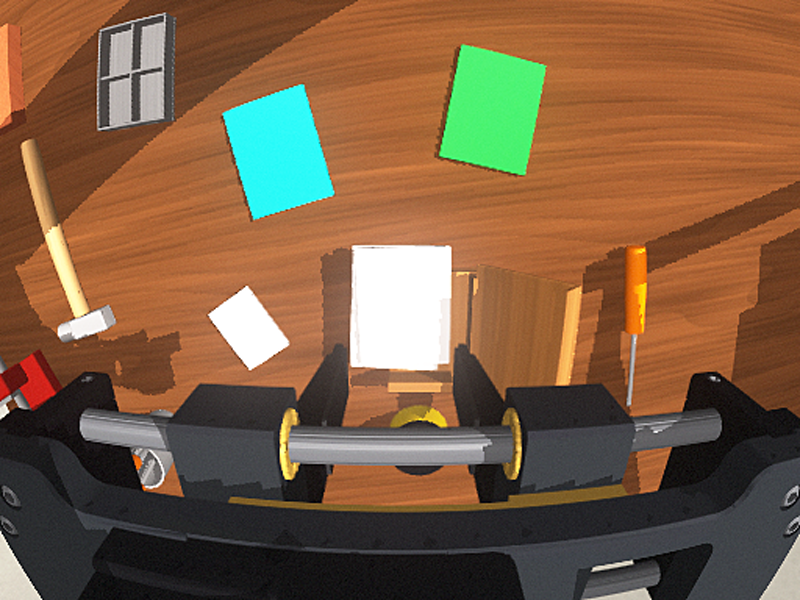

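The wrist view shows the stack at (352–452, 245–370), the side stop and lid to its right, the back stop below at y≈380 and the fingers clear. I'll rectify the picture to the plane z=48 to measure the case.

```bash
cat > h.py <<'E'
import cv2,numpy as np
def rect(im,K,P,z,x0,x1,y0,y1,s=3):
    # row = x (top=x1), col = y (left=y1)
    X,Y=np.meshgrid(np.arange(x1,x0,-1/s),np.arange(y1,y0,-1/s),indexing="ij")
    W=np.stack([X,Y,0*X+z],-1)-P[:3,3]; C=W@P[:3,:3]
    r=np.hypot(C[...,0],C[...,1]);th=np.arctan2(r,C[...,2])
    u=K[0,0]*th*C[...,0]/r+K[0,2];v=K[1,1]*th*C[...,1]/r+K[1,2]
    return cv2.remap(im,u.astype(np.float32),v.astype(np.float32),cv2.INTER_CUBIC)
E
python3 - <<'E'
from h import *
d=np.load("w1.npz")
o=np.ascontiguousarray(rect(d["im"],d["K"],d["P"],46,470,650,-190,10)[:,:,::-1])
for x in range(470,650,20): cv2.putText(o,str(x),(0,int((650-x)*3)),0,.35,(255,0,255));cv2.line(o,(0,int((650-x)*3)),(600,int((650-x)*3)),(255,0,255),1)
for y in range(-180,10,20): cv2.putText(o,str(y),(int((10-y)*3),10),0,.35,(255,0,0));cv2.line(o,(int((10-y)*3),0),(int((10-y)*3),540),(255,0,0),1)
cv2.imwrite("pics/r1.png",o)
E
```

```text
(no output)
```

View pics/r1.png

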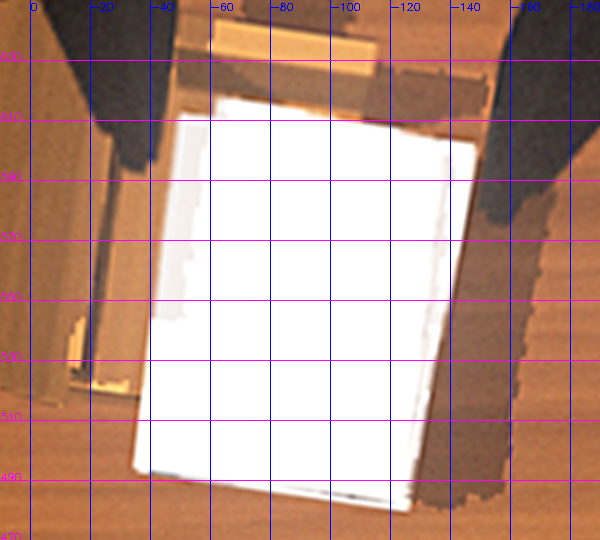

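Request:
{"api": "carry_out", "payload": {"series": [[-0.2,0,-0.6,-0.1],[-0.2,0,-0.6,0],[-0.2,0,-0.6,0],[0,0,-0.6,0],[0,0,-0.6,0]]}}

```text
t: 2.85
eef_pos: [461.5, -80.1, 153.9]
tcp_rot: [-3.142, 0.001, 2.987]
ft_force: [0.5, -0.6, -0.4]
opening: 0.452
grip_force: 0.0
```

Request:
{"api": "carry_out", "payload": {"series": [[0,0,0,0],[0,0,0,0],[0,0,0,0],[0,0,0,0],[0,0,0,0]]}}

```text
t: 3.35
eef_pos: [462.1, -80.2, 155.6]
tcp_rot: [-3.141, 0.002, 2.987]
ft_force: [0.1, 0.5, 0.5]
opening: 0.448
grip_force: 0.0
```

```bash
python3 - <<'E'
from cell import env
from h import *
c=env.calibration("wrist");im=env.read_camera("wrist");np.savez("w2",im=im,K=c["K"],P=c["pose"])
s=env.state();print(s["t"],s["eef_pos"],s["tcp_rot"],s["opening"],s["ft_force"],s["joints"],c["pose"][:3,3])
o=np.ascontiguousarray(rect(im,c["K"],c["pose"],48,460,650,-190,10)[:,:,::-1])
for x in range(460,650,20): cv2.putText(o,str(x),(0,int((650-x)*3)),0,.35,(255,0,255))
for y in range(-180,10,20): cv2.putText(o,str(y),(int((10-y)*3),10),0,.35,(255,0,0))
cv2.imwrite("pics/r2.png",o)
E
```

```text
3.4 [461.98671734 -80.1738386  155.40174156] [-3.14147360e+00  1.38273873e-03  2.98690858e+00] 0.4480361934502098 [ 0.04461934 -0.44236376 -0.26530595] [-3.12899813e-01  3.52450498e-01  2.00015591e+00  1.41528611e-04
  7.87602030e-01 -1.72911177e+00] [382.06998992 -67.87645085 324.25063939]
```

View pics/r2.png

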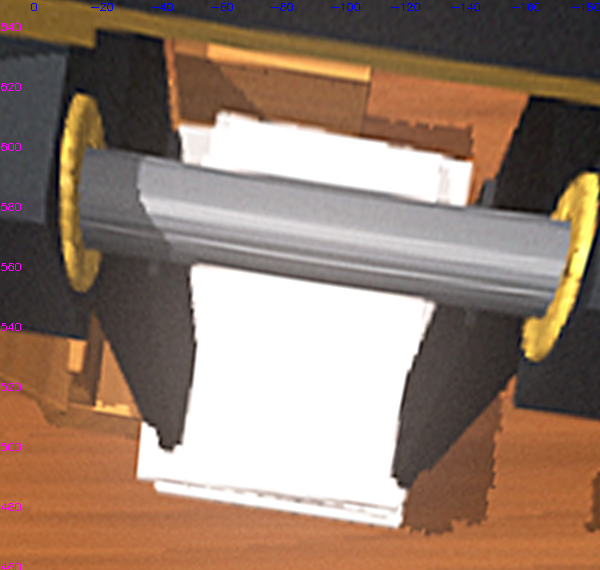

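Request:
{"api": "carry_out", "payload": {"series": [[-0.16,0.02,-0.3,0],[0,0,-0.64,0],[0,0,-0.64,0],[0,0,-0.64,0],[0,0,-0.64,0]]}}

```text
t: 3.9
eef_pos: [454.0, -79.2, 10.9]
tcp_rot: [-3.141, 0.001, 2.987]
ft_force: [1.3, 0.2, -0.4]
opening: 0.449
grip_force: 0.0
```

Request:
{"api": "carry_out", "payload": {"series": [[0.04,-0.006,0,0],[0.04,-0.006,0,0],[0.04,-0.006,0,0],[0.04,-0.006,0,0],[0.04,-0.007,0,0]]}}

```text
t: 4.4
eef_pos: [464.4, -80.8, 12.8]
tcp_rot: [-3.141, 0.002, 2.987]
ft_force: [-0.1, -0.7, -0.5]
opening: 0.455
grip_force: 0.0
```

Request:
{"api": "carry_out", "payload": {"series": [[0.04,-0.006,0,0],[0.04,-0.006,0,0],[0.04,-0.006,0,0],[0.04,-0.006,0,0],[0.04,-0.007,0,0]]}}

```text
t: 4.9
eef_pos: [473.8, -82.2, 11.6]
tcp_rot: [3.141, -0.0, 2.987]
ft_force: [-0.1, -0.3, -0.5]
opening: 0.448
grip_force: 0.0
```

Request:
{"api": "carry_out", "payload": {"series": [[0.04,-0.006,0,0],[0.04,-0.006,0,0],[0.04,-0.006,0,0],[0.04,-0.006,0,0],[0.04,-0.007,0,0]]}}

```text
t: 5.4
eef_pos: [483.7, -83.7, 11.6]
tcp_rot: [3.141, -0.0, 2.987]
ft_force: [-1.3, -0.4, 0.2]
opening: 0.452
grip_force: 0.7
```

Request:
{"api": "carry_out", "payload": {"series": [[0.03,-0.005,0,0],[0.03,-0.005,0,0],[0.03,-0.005,0,0],[0.03,-0.005,0,0],[0.03,-0.005,0,0]]}}

```text
t: 5.9
eef_pos: [491.3, -85.0, 11.6]
tcp_rot: [3.141, -0.0, 2.987]
ft_force: [-1.8, -0.2, -0.8]
opening: 0.45
grip_force: 0.8
```

Request:
{"api": "carry_out", "payload": {"series": [[0.012,-0.002,0,0],[0.012,-0.002,0,0],[0.012,-0.002,0,0],[0.012,-0.002,0,0],[0.012,-0.002,0,0]]}}

```text
t: 6.4
eef_pos: [493.5, -85.4, 11.6]
tcp_rot: [3.141, -0.002, 2.987]
ft_force: [-5.6, -0.5, 2.0]
opening: 0.452
grip_force: 3.1
```

Request:
{"api": "carry_out", "payload": {"series": [[0.006,-0.001,0,0],[0.006,-0.001,0,0],[0.006,-0.001,0,0],[0,0,0,0],[0,0,0,0]]}}

```text
t: 6.9
eef_pos: [494.1, -85.5, 11.6]
tcp_rot: [3.141, -0.002, 2.987]
ft_force: [-7.1, -1.5, 1.9]
opening: 0.449
grip_force: 3.2
```

Request:
{"api": "carry_out", "payload": {"series": [[-0.16,0.02,0,0],[0,0,0.7,0],[0,0,0.7,-1],[0,0,0.8,-1],[0,-0.2,0,-1]], "fingers": -0.6}}

```text
t: 7.4
eef_pos: [489.0, -94.7, 126.1]
tcp_rot: [3.14, 0.008, 2.669]
ft_force: [0.1, 0.2, -0.5]
opening: 0.784
grip_force: 0.0
```

Request:
{"api": "carry_out", "payload": {"series": [[0.1,-0.2,0,-1],[0.2,-0.2,0,-1],[0.2,-0.2,0,-1],[0.2,-0.2,0,-1],[0.2,-0.2,0,-1]]}}

```text
t: 7.9
eef_pos: [532.6, -145.1, 121.8]
tcp_rot: [3.141, 0.001, 2.145]
ft_force: [-0.4, -1.1, -0.3]
opening: 0.803
grip_force: 0.0
```

Request:
{"api": "carry_out", "payload": {"series": [[0.2,-0.2,0,-1],[0.2,-0.2,0,-1],[0.06,-0.04,0,-1],[0,0,0,-1],[0,0,0,-1]]}}

```text
t: 8.4
eef_pos: [555.3, -166.8, 121.6]
tcp_rot: [3.14, 0.0, 1.621]
ft_force: [-0.9, 0.0, 0.6]
opening: 0.802
grip_force: 0.0
```

Request:
{"api": "carry_out", "payload": {"series": [[0,0,0,-1],[0,0,0,-1],[0,0,0,0],[0,0,0,0],[0,0,0,0]]}}

```text
t: 8.9
eef_pos: [555.1, -166.7, 121.7]
tcp_rot: [3.141, 0.0, 1.418]
ft_force: [-0.6, -0.2, 0.3]
opening: 0.803
grip_force: 0.0
```

```bash
python3 - <<'E'
from cell import env
from h import *
c=env.calibration("wrist");im=env.read_camera("wrist");np.savez("w3",im=im,K=c["K"],P=c["pose"])
s=env.state();print(s["t"],s["eef_pos"],s["tcp_rot"],s["opening"],s["ft_force"],s["joints"],c["pose"][:3,3])
o=np.ascontiguousarray(rect(im,c["K"],c["pose"],46,460,650,-190,10)[:,:,::-1])
for x in range(460,650,20): cv2.putText(o,str(x),(0,int((650-x)*3)),0,.35,(255,0,255))
for y in range(-180,10,20): cv2.putText(o,str(y),(int((10-y)*3),10),0,.35,(255,0,0))
cv2.imwrite("pics/r3.png",o)
E
```

```text
8.95 [ 555.14281627 -166.66444139  121.67579894] [3.14123772e+00 4.42668570e-05 1.41789824e+00] 0.7967432023395549 [ 0.11560753 -0.5594189  -0.31892916] [-4.05620750e-01  5.36220189e-01  1.76962758e+00  6.18806117e-05
  8.35390151e-01 -2.52764181e-01] [567.10427273 -87.2445575  290.49445909]
```

View pics/r3.png

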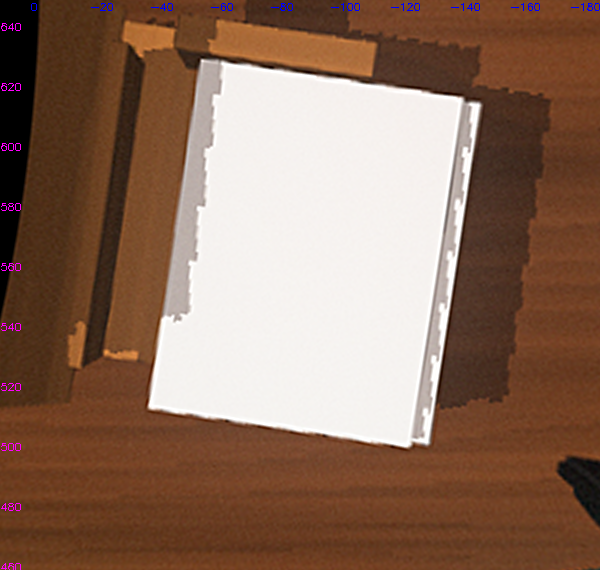

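The back edges now lie along the back stop (row ~60–95). The stack still sits about 14 mm off the side stop, and one lower blank projects to -y. The tool is placed on the -y side, so I'll descend and push along case +y.

Request:
{"api": "carry_out", "payload": {"series": [[0,0,-0.44,0],[0,0,-0.44,0],[0,0,-0.44,0],[0,0,-0.44,0],[0,0,-0.44,0]]}}

```text
t: 9.45
eef_pos: [555.2, -166.7, 10.9]
tcp_rot: [3.141, 0.0, 1.417]
ft_force: [1.0, -0.6, -0.5]
opening: 0.799
grip_force: 0.0
```

Request:
{"api": "carry_out", "payload": {"series": [[0.006,0.04,0,0],[0.006,0.04,0,0],[0.006,0.04,0,0],[0.006,0.04,0,0],[0.006,0.04,0,0]]}}

```text
t: 9.95
eef_pos: [557.0, -156.5, 12.5]
tcp_rot: [3.14, 0.0, 1.416]
ft_force: [0.1, 0.0, 0.0]
opening: 0.798
grip_force: 0.0
```

Request:
{"api": "carry_out", "payload": {"series": [[0.006,0.04,0,0],[0.006,0.04,0,0],[0.006,0.04,0,0],[0.006,0.04,0,0],[0.006,0.04,0,0]]}}

```text
t: 10.45
eef_pos: [558.2, -146.7, 11.7]
tcp_rot: [3.141, 0.0, 1.416]
ft_force: [-0.0, -2.5, 1.0]
opening: 0.797
grip_force: 1.1
```

Request:
{"api": "carry_out", "payload": {"series": [[0.005,0.03,0,0],[0.005,0.03,0,0],[0.005,0.03,0,0],[0.005,0.03,0,0],[0.005,0.03,0,0]]}}

```text
t: 10.95
eef_pos: [559.4, -139.0, 11.7]
tcp_rot: [3.142, -0.0, 1.416]
ft_force: [-0.6, -2.1, 1.5]
opening: 0.798
grip_force: 1.1
```

Request:
{"api": "carry_out", "payload": {"series": [[0.003,0.02,0,0],[0.003,0.02,0,0],[0.003,0.02,0,0],[0.003,0.02,0,0],[0.003,0.02,0,0]]}}

```text
t: 11.45
eef_pos: [560.1, -134.1, 11.6]
tcp_rot: [3.142, 0.0, 1.416]
ft_force: [-0.3, -2.0, 1.2]
opening: 0.801
grip_force: 1.0
```

Request:
{"api": "carry_out", "payload": {"series": [[0.002,0.01,0,0],[0.002,0.01,0,0],[0.002,0.01,0,0],[0.002,0.01,0,0],[0.002,0.01,0,0]]}}

```text
t: 11.95
eef_pos: [560.6, -131.6, 11.6]
tcp_rot: [3.142, 0.0, 1.416]
ft_force: [-0.3, -2.2, 1.9]
opening: 0.802
grip_force: 1.1
```

Request:
{"api": "carry_out", "payload": {"series": [[0.002,0.014,0,0],[0.002,0.014,0,0],[0.002,0.014,0,0],[0.002,0.014,0,0],[0.002,0.014,0,0]]}}

```text
t: 12.45
eef_pos: [561.2, -128.2, 11.7]
tcp_rot: [3.141, 0.0, 1.416]
ft_force: [-0.2, -2.7, 0.9]
opening: 0.801
grip_force: 1.4
```

Request:
{"api": "carry_out", "payload": {"series": [[0.002,0.01,0,0],[0.002,0.01,0,0],[0.002,0.01,0,0],[0.002,0.01,0,0],[0.002,0.01,0,0]]}}

```text
t: 12.95
eef_pos: [561.6, -125.7, 11.6]
tcp_rot: [-3.142, 0.0, 1.416]
ft_force: [-1.3, -3.5, 0.5]
opening: 0.799
grip_force: 1.6
```

Request:
{"api": "carry_out", "payload": {"series": [[0.002,0.01,0,0],[0.002,0.01,0,0],[0.002,0.01,0,0],[0.002,0.01,0,0],[0.002,0.01,0,0]]}}

```text
t: 13.45
eef_pos: [561.8, -125.3, 11.7]
tcp_rot: [3.141, 0.003, 1.418]
ft_force: [-6.6, -25.2, 0.3]
opening: 0.8
grip_force: 12.8
```

Request:
{"api": "carry_out", "payload": {"series": [[0.001,0.008,0,0],[0.001,0.008,0,0],[0.001,0.008,0,0],[0.001,0.008,0,0],[0.001,0.008,0,0]]}}

```text
t: 13.95
eef_pos: [562.0, -125.2, 11.8]
tcp_rot: [3.141, 0.004, 1.419]
ft_force: [-9.7, -39.3, -1.4]
opening: 0.8
grip_force: 20.2
```

```bash
python3 - <<'E'
from cell import env
from h import *
c=env.calibration("wrist");im=env.read_camera("wrist");np.savez("w4",im=im,K=c["K"],P=c["pose"])
o=np.ascontiguousarray(rect(im,c["K"],c["pose"],46,480,650,-160,30)[:,:,::-1])
for x in range(480,650,20): cv2.putText(o,str(x),(0,int((650-x)*3)),0,.35,(255,0,255))
for y in range(-160,30,20): cv2.putText(o,str(y),(int((30-y)*3),10),0,.35,(255,0,0))
cv2.imwrite("pics/r4.png",o);print(c["pose"][:3,3],env.state()["eef_pos"])
E
```

```text
[573.99539781 -44.99656336 180.18041582] [ 561.96224009 -125.18459885   11.74924911]
```

View pics/r4.png

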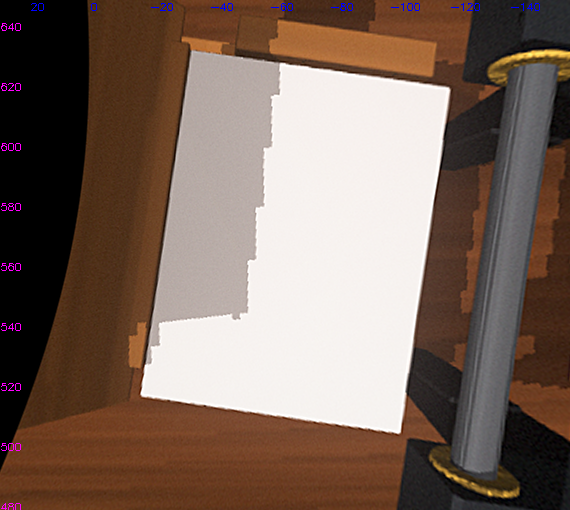

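That press went to 39 N because I queued one call too many. I'm backing off at once and will step one call at a time near contact from here. The picture shows the stack flush, with its left edge against the side stop and its top edge along the back stop (row ~52–88).

Request:
{"api": "carry_out", "payload": {"series": [[-0.01,-0.1,0,0],[-0.04,-0.2,0,0],[0,0,0.7,0],[0,0,0.8,1],[0,0,0.7,1]], "fingers": -0.6}}

```text
t: 14.5
eef_pos: [559.7, -136.1, 123.1]
tcp_rot: [-3.141, -0.001, 1.63]
ft_force: [0.0, 0.7, -0.8]
opening: 0.797
grip_force: 0.0
```

Request:
{"api": "carry_out", "payload": {"series": [[-0.2,0,0,1],[-0.2,0.1,0,1],[-0.2,0.2,0,1],[-0.2,0.2,0,1],[-0.2,0.2,0,1]], "fingers": 0.1}}

```text
t: 15.0
eef_pos: [509.2, -100.6, 121.6]
tcp_rot: [3.141, -0.001, 2.154]
ft_force: [-0.5, 0.2, -0.4]
opening: 0.467
grip_force: 0.0
```

Request:
{"api": "carry_out", "payload": {"series": [[-0.2,0.2,0,1],[-0.2,0.2,0,1],[-0.1,0.2,0,1],[0,0.2,0,1],[0,0.1,0,1]]}}

```text
t: 15.5
eef_pos: [484.5, -55.4, 121.7]
tcp_rot: [3.141, -0.0, 2.678]
ft_force: [0.5, -0.2, 0.3]
opening: 0.451
grip_force: 0.0
```

Request:
{"api": "carry_out", "payload": {"series": [[0,0,0,1],[0,0,0,1],[0,0,0,1],[0,0,0,0.1],[0,0,0,0]]}}

```text
t: 16.0
eef_pos: [484.8, -56.0, 121.6]
tcp_rot: [3.141, -0.0, 2.995]
ft_force: [0.9, -0.1, 0.6]
opening: 0.45
grip_force: 0.0
```

```bash
python3 - <<'E'
from cell import env
s=env.state();print(s["t"],s["eef_pos"],s["tcp_rot"],s["opening"],s["ft_force"])
E
```

```text
16.0 [484.75078734 -56.03861342 121.62967459] [ 3.14127065e+00 -2.21473772e-04  2.99498507e+00] 0.4498800204713883 [ 0.86398566 -0.09829875  0.63680889]
```

Request:
{"api": "carry_out", "payload": {"series": [[0,0,-0.44,0],[0,0,-0.44,0],[0,0,-0.44,0],[0,0,-0.44,0],[0,0,-0.44,0]]}}

```text
t: 16.5
eef_pos: [484.9, -56.1, 10.8]
tcp_rot: [3.141, 0.0, 2.994]
ft_force: [0.1, -0.2, 0.1]
opening: 0.451
grip_force: 0.0
```

Request:
{"api": "carry_out", "payload": {"series": [[0.04,-0.006,0,0],[0.04,-0.006,0,0],[0.04,-0.006,0,0],[0.04,-0.006,0,0],[0.04,-0.006,0,0]]}}

```text
t: 17.0
eef_pos: [495.4, -57.8, 12.4]
tcp_rot: [-3.142, 0.001, 2.997]
ft_force: [-0.2, 0.2, 0.4]
opening: 0.449
grip_force: 0.0
```

Request:
{"api": "carry_out", "payload": {"series": [[0.01,-0.002,0,0],[0.01,-0.002,0,0],[0.01,-0.002,0,0],[0.01,-0.001,0,0],[0.01,-0.001,0,0]]}}

```text
t: 17.5
eef_pos: [497.4, -58.0, 11.6]
tcp_rot: [3.141, -0.0, 2.997]
ft_force: [-0.2, -0.6, -0.5]
opening: 0.447
grip_force: 0.0
```

Request:
{"api": "carry_out", "payload": {"series": [[0.008,-0.001,0,0],[0.008,-0.001,0,0],[0.008,-0.001,0,0],[0.008,-0.001,0,0],[0.008,-0.002,0,0]]}}

```text
t: 18.0
eef_pos: [498.9, -58.3, 11.6]
tcp_rot: [3.141, -0.001, 2.997]
ft_force: [-3.2, -0.6, 1.1]
opening: 0.449
grip_force: 1.5
```

Request:
{"api": "carry_out", "payload": {"series": [[0.005,-0.001,0,0],[0.005,-0.001,0,0],[0.005,-0.001,0,0],[0.005,0,0,0],[0,0,0,0]]}}

```text
t: 18.5
eef_pos: [499.0, -58.3, 11.5]
tcp_rot: [3.141, -0.003, 2.997]
ft_force: [-8.4, -0.4, 4.3]
opening: 0.45
grip_force: 3.9
```

Request:
{"api": "carry_out", "payload": {"series": [[-0.04,0.005,0,0],[-0.16,0.02,0,0],[0,0,0.7,0],[0,0,0.8,0],[0,0,0.7,0]], "fingers": 1}}

```text
t: 19.0
eef_pos: [490.2, -57.2, 123.2]
tcp_rot: [3.142, 0.001, 2.997]
ft_force: [0.9, -0.8, 0.1]
opening: 0.082
grip_force: 0.0
```

Request:
{"api": "carry_out", "payload": {"series": [[0.28,-0.4,0,0],[0.28,-0.4,0,0],[0.28,-0.4,0,0],[0.28,-0.4,0,0],[0.28,-0.4,0,0]]}}

```text
t: 19.5
eef_pos: [560.8, -158.1, 121.7]
tcp_rot: [-3.142, 0.001, 2.997]
ft_force: [0.5, 0.8, 0.7]
opening: 0.004
grip_force: 0.0
```

Request:
{"api": "carry_out", "payload": {"series": [[0,0,0,0],[0,0,-0.5,0],[0,0,-0.5,0],[0,0,-0.6,0],[0,0,-0.55,0]]}}

```text
t: 20.0
eef_pos: [559.7, -156.5, 13.2]
tcp_rot: [3.141, 0.0, 2.998]
ft_force: [0.3, 0.4, 0.6]
opening: 0.002
grip_force: 0.0
```

Request:
{"api": "carry_out", "payload": {"series": [[0.013,0.08,0,0],[0.013,0.08,0,0],[0.013,0.08,0,0],[0.013,0.08,0,0],[0.013,0.08,0,0]]}}

```text
t: 20.5
eef_pos: [564.1, -136.9, 15.2]
tcp_rot: [-3.141, 0.002, 2.998]
ft_force: [-0.4, 0.1, 0.6]
opening: 0.005
grip_force: 0.0
```

Request:
{"api": "carry_out", "payload": {"series": [[0.003,0.02,0,0],[0.003,0.02,0,0],[0.003,0.015,0,0],[0.002,0.01,0,0],[0.002,0.01,0,0]]}}

```text
t: 21.0
eef_pos: [564.2, -133.6, 14.1]
tcp_rot: [3.141, -0.0, 2.997]
ft_force: [0.9, 0.2, 0.1]
opening: 0.002
grip_force: 0.0
```

Request:
{"api": "carry_out", "payload": {"series": [[0.003,0.02,0,0],[0.003,0.02,0,0],[0.002,0.015,0,0],[0.002,0.01,0,0],[0.001,0.005,0,0]]}}

```text
t: 21.5
eef_pos: [564.8, -129.9, 14.2]
tcp_rot: [3.142, -0.0, 2.997]
ft_force: [-1.4, 0.9, 0.2]
opening: 0.003
grip_force: 0.0
```

Request:
{"api": "carry_out", "payload": {"series": [[0.001,0.01,0,0],[0.001,0.01,0,0],[0.001,0.007,0,0],[0.001,0.007,0,0],[0.001,0.007,0,0]]}}

```text
t: 22.0
eef_pos: [565.1, -127.9, 14.2]
tcp_rot: [3.142, 0.0, 2.997]
ft_force: [0.4, 0.2, 0.2]
opening: 0.004
grip_force: 0.0
```

Request:
{"api": "carry_out", "payload": {"series": [[0.001,0.008,0,0],[0.001,0.008,0,0],[0.001,0.007,0,0],[0.001,0.007,0,0],[0.001,0.007,0,0]]}}

```text
t: 22.5
eef_pos: [565.3, -126.1, 14.2]
tcp_rot: [3.142, 0.0, 2.997]
ft_force: [0.4, 0.4, -0.0]
opening: 0.003
grip_force: 0.0
```

Request:
{"api": "carry_out", "payload": {"series": [[0.001,0.006,0,0],[0.001,0.006,0,0],[0.001,0.006,0,0],[0.001,0.005,0,0],[0,0.005,0,0]]}}

```text
t: 23.0
eef_pos: [565.5, -124.7, 14.2]
tcp_rot: [3.142, 0.0, 2.997]
ft_force: [-0.4, 0.2, -0.5]
opening: 0.004
grip_force: 0.0
```

```bash
python3 - <<'E'
from cell import env
from h import *
c=env.calibration("wrist");im=env.read_camera("wrist");np.savez("w5",im=im,K=c["K"],P=c["pose"])
o=im[100:384,180:512,::-1]
cv2.imwrite("pics/r5.png",cv2.resize(o,None,fx=2,fy=2,interpolation=cv2.INTER_CUBIC));print(c["pose"][:3,3],env.state()["eef_pos"],env.state()["ft_force"])
E
```

```text
[ 485.67677988 -113.30088988  182.95343104] [ 565.52810889 -124.6535223    14.18068237] [-0.44722996  0.30861348 -0.34632594]
```

View pics/r5.png

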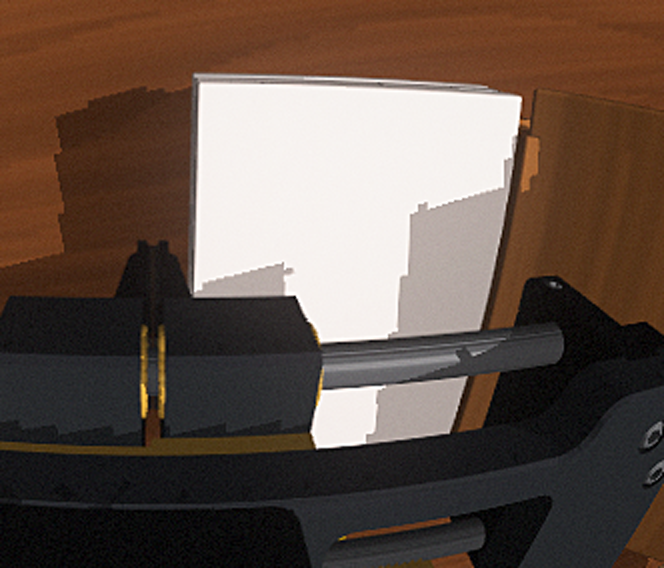

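Request:
{"api": "carry_out", "payload": {"series": [[0.001,0.008,0,0],[0.001,0.008,0,0],[0.001,0.008,0,0],[0.001,0.007,0,0],[0.001,0.006,0,0]]}}

```text
t: 23.55
eef_pos: [565.7, -123.1, 14.2]
tcp_rot: [-3.141, -0.0, 2.998]
ft_force: [-1.5, -6.1, 0.9]
opening: 0.005
grip_force: 2.6
```

Request:
{"api": "carry_out", "payload": {"series": [[0,0.006,0,0],[0,0,0,0],[0,0,0,0],[0,0,0,0],[0,0,0,0]]}}

```text
t: 24.05
eef_pos: [565.7, -123.1, 14.2]
tcp_rot: [-3.141, 0.0, 2.997]
ft_force: [-1.4, -5.3, 0.1]
opening: 0.004
grip_force: 2.9
```

Both taps are home: side stop contact gave 6 N and no further motion, and back stop contact gave 8 N. Next is the lid, which is at about 2.3 rad. I'll back off, rise and go over behind it with the fingers shut.

Request:
{"api": "carry_out", "payload": {"series": [[-0.01,-0.04,0,0],[-0.02,-0.16,0,0],[0,0,0.6,0],[0,0,0.9,0],[0,0,0.9,0]]}}

```text
t: 24.55
eef_pos: [563.8, -132.8, 135.2]
tcp_rot: [3.141, -0.001, 2.997]
ft_force: [1.0, -0.2, 0.2]
opening: 0.009
grip_force: 0.0
```

Request:
{"api": "carry_out", "payload": {"series": [[0,0,0.95,0],[0.14,0.9,0,0],[0.14,0.9,0,0],[0.14,0.9,0,0],[0.14,0.9,0,0]]}}

```text
t: 25.05
eef_pos: [592.3, 48.7, 181.9]
tcp_rot: [3.141, 0.0, 2.997]
ft_force: [0.8, 0.5, -0.1]
opening: 0.006
grip_force: 0.0
```

Request:
{"api": "carry_out", "payload": {"series": [[0.12,0.78,0,0],[0,0,-0.3,0],[0,0,-0.4,0],[0,0,-0.4,0],[0,0,-0.3,0]]}}

```text
t: 25.55
eef_pos: [598.0, 86.3, 110.5]
tcp_rot: [3.142, -0.001, 2.998]
ft_force: [-0.4, 0.0, -0.1]
opening: 0.005
grip_force: 0.0
```

```bash
python3 - <<'E'
from cell import env
from h import *
im=env.read_camera("scene")
s=env.state();print(s["t"],s["eef_pos"],s["ft_force"])
cv2.imwrite("pics/s2.png",cv2.resize(im[90:270,190:400,::-1],None,fx=3.3,fy=3.3,interpolation=cv2.INTER_CUBIC))
E
```

```text
25.6 [597.14371768  86.11700237 108.47085509] [-1.13691969 -0.46806853 -1.89356568]
```

View pics/s2.png

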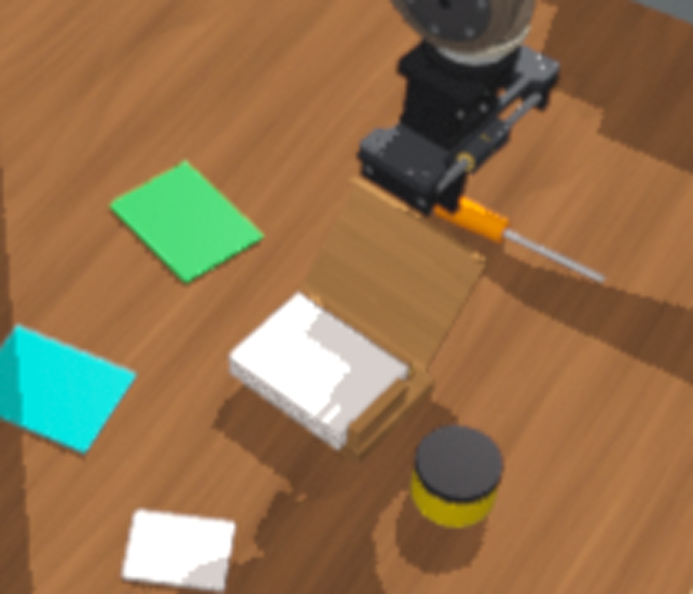

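The stack is square in the case, with its far edge at the back stop (~crop 380,400), and the fingers are behind the lid's free edge. I'll push it towards upright.

Request:
{"api": "carry_out", "payload": {"series": [[-0.013,-0.08,0,0],[-0.013,-0.08,0,0],[-0.013,-0.08,0,0],[-0.013,-0.08,0,0],[-0.013,-0.08,0,0]]}}

```text
t: 26.1
eef_pos: [595.1, 66.0, 112.2]
tcp_rot: [3.141, 0.001, 2.997]
ft_force: [0.4, -0.4, -1.0]
opening: 0.005
grip_force: 0.0
```

Request:
{"api": "carry_out", "payload": {"series": [[-0.01,-0.06,0,0],[-0.01,-0.06,0,0],[-0.01,-0.06,0,0],[-0.01,-0.06,0,0],[-0.01,-0.06,0,0]]}}

```text
t: 26.6
eef_pos: [594.1, 56.5, 115.6]
tcp_rot: [3.133, 0.005, 2.996]
ft_force: [-6.9, 46.1, 44.5]
opening: 0.011
grip_force: 31.1
```

Request:
{"api": "carry_out", "payload": {"series": [[-0.01,-0.06,0.02,0],[-0.01,-0.06,0.02,0],[-0.01,-0.06,0.02,0],[-0.01,-0.06,0.02,0],[-0.01,-0.06,0.02,0]]}}

```text
t: 27.1
eef_pos: [592.5, 44.0, 124.5]
tcp_rot: [3.13, 0.01, 2.996]
ft_force: [-13.9, 57.5, 77.4]
opening: 0.005
grip_force: 46.2
```

Request:
{"api": "carry_out", "payload": {"series": [[0.01,0.06,0.08,0],[0.01,0.06,0.08,0],[0.01,0.06,0,0],[0,0,0,0],[0,0,0,0]]}}

```text
t: 27.6
eef_pos: [591.4, 45.2, 124.1]
tcp_rot: [3.141, -0.001, 2.997]
ft_force: [0.4, 2.5, 2.3]
opening: 0.007
grip_force: 1.2
```

Request:
{"api": "carry_out", "payload": {"series": [[-0.008,-0.05,0.03,0],[-0.008,-0.05,0.03,0],[-0.008,-0.05,0.03,0],[-0.008,-0.05,0.028,0],[-0.008,-0.05,0.027,0]]}}

```text
t: 28.1
eef_pos: [589.4, 32.6, 131.9]
tcp_rot: [3.142, -0.0, 2.997]
ft_force: [1.0, 2.5, -1.1]
opening: 0.005
grip_force: 1.0
```

Request:
{"api": "carry_out", "payload": {"series": [[-0.012,-0.08,0.032,0],[-0.012,-0.08,0.029,0],[-0.012,-0.08,0.025,0],[-0.012,-0.08,0.022,0],[-0.012,-0.08,0.018,0]]}}

```text
t: 28.6
eef_pos: [586.6, 12.6, 138.6]
tcp_rot: [3.141, 0.001, 2.997]
ft_force: [-0.0, 3.9, 3.6]
opening: 0.003
grip_force: 1.8
```

Request:
{"api": "carry_out", "payload": {"series": [[-0.012,-0.08,0.015,0],[-0.012,-0.08,0.012,0],[-0.012,-0.08,0.008,0],[-0.012,-0.08,0.005,0],[-0.012,-0.08,0,0]]}}

```text
t: 29.1
eef_pos: [583.5, -7.5, 140.2]
tcp_rot: [3.142, 0.0, 2.997]
ft_force: [1.8, 2.1, 2.3]
opening: 0.007
grip_force: 1.2
```

Request:
{"api": "carry_out", "payload": {"series": [[-0.01,-0.068,0,0],[-0.01,-0.068,0,0],[-0.01,-0.068,-0.001,0],[-0.01,-0.068,-0.002,0],[-0.01,-0.068,-0.004,0]]}}

```text
t: 29.6
eef_pos: [580.8, -24.3, 139.6]
tcp_rot: [3.141, -0.001, 2.997]
ft_force: [0.4, 3.2, -0.2]
opening: 0.009
grip_force: 1.0
```

Request:
{"api": "carry_out", "payload": {"series": [[-0.01,-0.066,-0.008,0],[-0.01,-0.066,-0.011,0],[-0.01,-0.066,-0.014,0],[-0.01,-0.066,-0.018,0],[-0.01,-0.065,-0.021,0]]}}

```text
t: 30.1
eef_pos: [578.4, -40.8, 136.2]
tcp_rot: [3.142, -0.0, 2.997]
ft_force: [-0.8, 1.7, 0.4]
opening: 0.007
grip_force: 1.0
```

Request:
{"api": "carry_out", "payload": {"series": [[-0.01,-0.067,-0.023,0],[-0.01,-0.067,-0.026,0],[-0.01,-0.066,-0.029,0],[-0.01,-0.065,-0.032,0],[-0.01,-0.064,-0.034,0]]}}

```text
t: 30.6
eef_pos: [576.0, -57.3, 129.0]
tcp_rot: [-3.142, 0.0, 2.997]
ft_force: [-0.8, 1.5, 0.8]
opening: 0.006
grip_force: 1.0
```

Request:
{"api": "carry_out", "payload": {"series": [[-0.009,-0.062,-0.037,0],[-0.009,-0.061,-0.039,0],[-0.009,-0.06,-0.041,0],[-0.009,-0.058,-0.043,0],[-0.009,-0.056,-0.046,0]]}}

```text
t: 31.1
eef_pos: [573.8, -72.1, 118.6]
tcp_rot: [-3.142, 0.0, 2.997]
ft_force: [-0.5, 0.7, 1.8]
opening: 0.001
grip_force: 0.9
```

Request:
{"api": "carry_out", "payload": {"series": [[-0.008,-0.055,-0.048,0],[-0.008,-0.052,-0.051,0],[-0.008,-0.05,-0.053,0],[-0.007,-0.047,-0.055,0],[-0.007,-0.045,-0.057,0]]}}

```text
t: 31.6
eef_pos: [571.9, -84.5, 105.4]
tcp_rot: [3.142, 0.0, 2.997]
ft_force: [1.0, -0.5, 2.0]
opening: 0.003
grip_force: 0.9
```

Request:
{"api": "carry_out", "payload": {"series": [[-0.007,-0.043,-0.058,0],[-0.006,-0.041,-0.06,0],[-0.006,-0.039,-0.061,0],[-0.006,-0.036,-0.063,0],[-0.005,-0.034,-0.064,0]]}}

```text
t: 32.1
eef_pos: [570.4, -94.1, 90.0]
tcp_rot: [3.142, 0.0, 2.997]
ft_force: [0.6, -0.3, 2.2]
opening: 0.0
grip_force: 0.8
```

Request:
{"api": "carry_out", "payload": {"series": [[-0.003,-0.016,-0.033,0],[-0.003,-0.015,-0.033,0],[-0.002,-0.015,-0.033,0],[-0.002,-0.014,-0.033,0],[-0.002,-0.013,-0.034,0]]}}

```text
t: 32.6
eef_pos: [569.7, -97.6, 81.9]
tcp_rot: [3.141, 0.0, 2.997]
ft_force: [0.9, 0.8, 1.2]
opening: 0.006
grip_force: 0.7
```

Request:
{"api": "carry_out", "payload": {"series": [[-0.002,-0.013,-0.034,0],[-0.002,-0.012,-0.034,0],[-0.002,-0.011,-0.034,0],[-0.002,-0.01,-0.034,0],[-0.001,-0.009,-0.035,0]]}}

```text
t: 33.1
eef_pos: [569.3, -100.4, 73.3]
tcp_rot: [3.142, 0.0, 2.997]
ft_force: [1.0, 0.3, 1.8]
opening: 0.009
grip_force: 0.7
```

Request:
{"api": "carry_out", "payload": {"series": [[-0.001,-0.007,-0.028,0],[-0.001,-0.006,-0.028,0],[-0.001,-0.006,-0.028,0],[-0.001,-0.005,-0.028,0],[-0.001,-0.005,-0.028,0]]}}

```text
t: 33.6
eef_pos: [569.0, -101.8, 66.3]
tcp_rot: [3.142, -0.0, 2.997]
ft_force: [0.7, -1.0, 1.3]
opening: 0.002
grip_force: 0.7
```

Request:
{"api": "carry_out", "payload": {"series": [[0,-0.005,-0.024,0],[0,-0.004,-0.024,0],[0,-0.004,-0.024,0],[0,-0.003,-0.024,0],[0,-0.003,-0.024,0]]}}

```text
t: 34.1
eef_pos: [568.9, -102.7, 60.3]
tcp_rot: [3.141, -0.0, 2.997]
ft_force: [-0.1, -1.5, 1.1]
opening: 0.008
grip_force: 0.7
```

Lip passes freely; about 5 mm left, and I'll take it one small call at a time.

Request:
{"api": "carry_out", "payload": {"series": [[0,-0.002,-0.014,0],[0,-0.002,-0.014,0],[0,-0.001,-0.014,0],[0,0,-0.014,0],[0,0,-0.014,0]]}}

```text
t: 34.6
eef_pos: [569.0, -102.9, 56.8]
tcp_rot: [3.142, -0.0, 2.997]
ft_force: [-1.8, -0.7, 1.8]
opening: 0.002
grip_force: 0.7
```

Request:
{"api": "carry_out", "payload": {"series": [[0,0,-0.008,0],[0,0,-0.008,0],[0,0,-0.008,0],[0,0,-0.006,0],[0,0,-0.006,0]]}}

```text
t: 35.1
eef_pos: [569.1, -102.9, 55.3]
tcp_rot: [3.142, 0.0, 2.997]
ft_force: [-2.6, -1.8, 6.6]
opening: 0.003
grip_force: 3.3
```

Request:
{"api": "carry_out", "payload": {"series": [[0,0,-0.006,0],[0,0,-0.004,0],[0,0,0,0],[0,0,0,0],[0,0,0,0]]}}

```text
t: 35.6
eef_pos: [569.1, -103.0, 55.2]
tcp_rot: [-3.142, 0.0, 2.997]
ft_force: [-2.7, -0.5, 8.6]
opening: 0.007
grip_force: 4.4
```

Fully shut: the tip rests at z≈55 and it won't go further. I'll lift clear and check.

Request:
{"api": "carry_out", "payload": {"series": [[0,0,0.04,0],[0,0,0.2,0],[0,0,0.6,0],[-0.2,0,0.8,0],[-0.6,0,0.6,0]]}}

```text
t: 36.1
eef_pos: [530.3, -103.1, 168.8]
tcp_rot: [-3.141, 0.003, 2.998]
ft_force: [-0.6, 0.4, -0.2]
opening: 0.007
grip_force: 0.0
```

Request:
{"api": "carry_out", "payload": {"series": [[-0.8,0,0.4,0],[-0.6,0,0,0],[0,0,0,0],[0,0,0,0],[0,0,0,0]]}}

```text
t: 36.6
eef_pos: [460.0, -103.1, 186.8]
tcp_rot: [3.142, 0.001, 2.997]
ft_force: [-0.4, 0.2, -0.3]
opening: 0.003
grip_force: 0.0
```

```bash
python3 - <<'E'
from cell import env
from h import *
im=env.read_camera("scene")
s=env.state();print(s["t"],s["eef_pos"],s["ft_force"])
cv2.imwrite("pics/s3.png",cv2.resize(im[120:280,200:400,::-1],None,fx=3.6,fy=3.6,interpolation=cv2.INTER_CUBIC))
E
```

```text
36.65 [ 459.92486033 -103.04951161  186.51176173] [ 0.37824734  0.09373972 -0.05466127]
```

View pics/s3.png

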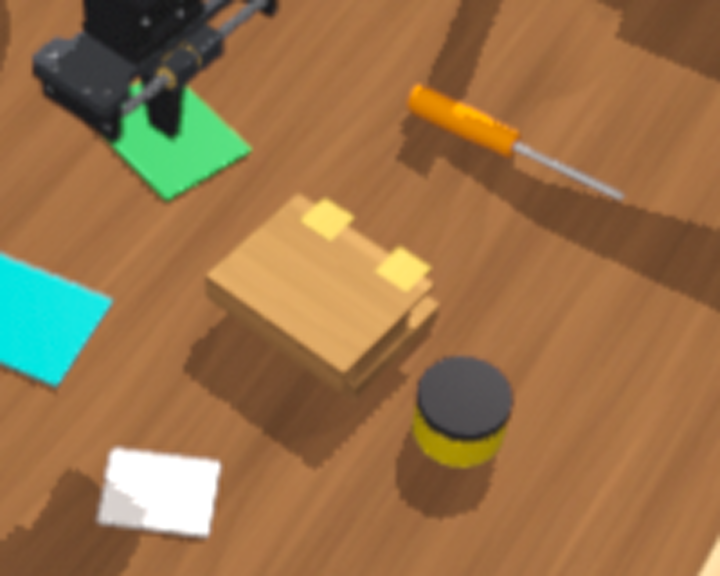

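The lid lies flat and shut over the stack (~crop 320,285), the robot is clear and the bystanders haven't moved. I'm handing in.

```bash
python3 -c "
from cell import env
print(env.job_done())"
```

```text
the job is handed in; nothing more can be done
None
```

The four blanks are squared up against both stops, the lid is fully shut and the job is handed in at about 37 s, but two pushes were harder than asked: 39 N on the stack at the side stop, and about 97 N at the wrist when the fingers jammed behind the lid early on (the limit is 120 N); no result came back from the judging.

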